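Set the blue headlamp's focus collar to the orange mark

ROBOT

A 6-joint arm with a two-finger parallel gripper is mounted at the origin on the work surface. World frame = base frame: x ahead of the robot, y to its left, z up, the work surface at z = 0. Lengths are in m, angles in rad, forces in N, time in s.
With the tool pointing down it reaches from about 0.35 to 1 m from the base axis. Payload 7.1 kg.
Tool frame: the origin (TCP) lies midway between the tips of the shut fingers; the grasp point (between the pads) lies 19 mm behind it; z points along the fingers, y is the line along which they close (so a half turn about z gives the same grasp; the last joint's range is limited). The gripper opens to 85 mm and grips with 20 to 120 N. Pads are 22 mm wide; open, the fingers measure 114 mm over their backs; the gripper's body (76 mm by 85 mm) begins 54 mm behind the grasp point. The pads swing forward as they close: fully open they stand 13 mm farther back than shut.
Start: joints at [1.196, 0.423, 1.63, -0, 1.089, -0.019], TCP at [0.218, 0.586, 0.202] pointing down, gripper open.
Joint ranges: [-3, 3], [-0.9, 2.11], [0.09, 2.58], [-1.31, 4.45], [0.11, 2.69], [-2.54, 2.54]. Speed limits (rad/s): [2.39, 2.39, 3.01, 3.14, 3.14, 3.14].

INTERFACE

Orientations are given as a rotation vector (axis times angle).
In Python, from rig import env gives the robot as it stands.
- The arm moves only by the tool move_arm, never from a script. Its argument "moves" is a list that holds one entry, the list of rows, each a list of 7 numbers: the gripper command: -1 is shut, 1 is fully open, values between are in proportion, then the shift along the tool's x, y, z in m, then the turn, a rotation vector about the tool's x, y, z in degrees. In form: [[[jaw, tx, ty, tz, rx, ry, rz], ...]]. A call has 1 to 12 rows; each row is the pose to reach, as a shift and turn from the pose commanded when the call began, along the tool's axes at that moment; what a row does not reach only later rows make up. A row lasts 1/12 s, in which the tool goes at most 41.7 mm and 7.16 degrees, less where a joint would pass 70% of its speed; a pose out of reach is approached as far as the arm can. A call with a gripper value outside its range is refused whole. The fingers move at their own pace and stop on an object; the grip force is fixed at half the most. Time passes only in rows, so rows that repeat a pose let the fingers close. It gives the time, the measured TCP pose, the force, the opening and the grip force at its end, in the units of the state.
- env.sense(): the state, without advancing time (a new reading comes with each control period).
- env.read_camera(name): name is "scene" or "top"; returns (picture, depth): 480x640x3 uint8, blue, green, red; 480x640 float32, m along the optical axis (not along the pixel's ray), 0 where there is no reading.
- env.camera_model(name): a dict with "intrinsics" (3x3 intrinsics, pixels), "position" and "rotation" of the camera in the world. Camera axes: x right, y down, z forward; pixel columns grow to the right and rows downward; lengths in m; the calibration is good to about 2 mm. A picture is of the moment at which its call begins. camera_model takes no time and is no camera call.
- env.hand_in(): hands the job in; it is judged then, once.
The state is a dict: "time": time; "joint_pos": joint angles; "joint_vel": joint speeds; "effort": joint torques, N m; "position": TCP position; "eef_rot": TCP orientation; "ft_force": force on the tool from outside, world axes, zero at the start; "torque": the same for the moment, N m; "gripper_width": opening from 0.0 (shut) to 1.0 (fully open); "gripper_force": force on a finger pad.
Only numpy, scipy, OpenCV 4.12 (cv2) and the standard library are available. Lean on these libraries where they do the work, as an engineer would, in place of code of your own. Each camera call takes 0.05 s, during which the arm holds its last target. There are 200 camera calls.

TASK

Set the focus of the blue headlamp: turn its ribbed collar clockwise, seen from above, click by click until the collar's white line points at the orange mark on the shell, then let go of it. Leave the green headlamp's focus as it is.

Things in the scene. Friction and masses are not known exactly. Their poses are not given: they have to be found in the camera images.
- blue_lamp: Blue headlamp face up in a fixed black dock. Origin: underside centre, on the collar's axis; z up. Dock 116 x 94 mm (x, y); shell 100 x 86, top 34 up; fixed barrel 36 across, lens 70 up (highest). Round it the black ribbed collar: 54 across, 37 to 61 up, grippable at any yaw, 8 mm white line on top and side. Orange mark 15 x 9 on the shell's top along the lamp's +x, 31 to 46 off axis.
- blue_collar (a joint): Blue collar's angle, rad, growing clockwise seen from above. The white line points 1.40 minus this, counter-clockwise from the lamp's +x: at 1.40 it is on the orange mark. Clicks (spring detents, about 0.1 N m, it snaps in by itself) at 0, 0.35, 0.70, 1.05, 1.40, 1.75, shown by small white ticks; end stops -0.10, 1.85. Starts at 0 to 0.70: one grasp can do the turn.
- green_lamp: Green headlamp in its own fixed dock: same make, sizes, frame and orange mark as the blue one, collar set anywhere; to be left alone. Origin: centre of the dock's underside; z up.
- green_line (a point): Point on the white line on top of the green headlamp's collar, 22.5 mm off the axis and 61.5 mm above the shelf; it must stay where it is.
Not all that is in view belongs to the job. What is shaped like the blue_lamp but purple, red or turquoise is not meant.

How it is judged:
By the outcome, as a careful person would: the job done as asked, in the order asked, and still so for the second after the job is handed in, with the robot touching nothing.
It also fails if it takes over 29 s, if anything falls off the work surface, if the arm or the gripper's body presses on something with over 40 N, if the wrist force passes 120 N, or if a joint passes its speed limit or range.

## Working session

There is one attempt and no reset: what is moved stays moved. The work goes in short steps, Python scripts to look and compute and a tool call to move; the robot and the scene stay as the last step left them, time stands still between calls to the robot, and variables do not carry over. Pictures are saved under pics/ and viewed, at most 10 in all, crops included, and the job is handed in when it is done.

Besides the shell and the picture viewer there is one more tool, called by a JSON object that holds its "method" and its "body". move_arm: Moves the arm, as the interface text tells. Its arguments: {"type":"object","properties":{"moves":{"type":"array"}},"required":["moves"]}

```bash
mkdir -p pics; cat > h.py <<'E'
import numpy as np,cv2
from rig import env
def pt(cam,d,u,v,z=None):
    m=env.camera_model(cam);K=np.array(m["intrinsics"]);R=np.array(m["rotation"]);p=np.array(m["position"])
    if R.shape!=(3,3): R=cv2.Rodrigues(R)[0]
    r=R@np.linalg.inv(K)@[u,v,1]
    if z is not None: return p+r*(z-p[2])/r[2]
    return p+r*d[int(v),int(u)]
E
python3 - <<'E'
from h import *
for c in("scene","top"):
    i,d=env.read_camera(c);cv2.imwrite(f"pics/{c}0.png",i);np.save(f"{c}0.npy",d);m=env.camera_model(c);print(m)
s=env.sense();print(s["position"],s["eef_rot"],s["time"])
E
```

```text
{'intrinsics': array([[545.58027669,   0.        , 317.61324381],
       [  0.        , 545.58027669, 236.37391658],
       [  0.        ,   0.        ,   1.        ]]), 'position': array([1.15893952, 0.35735069, 0.87845737]), 'rotation': array([-1.38367939, -2.23312858,  0.82076487])}
{'intrinsics': array([[619.23584198,   0.        , 318.93418757],
       [  0.        , 619.23584198, 241.84973886],
       [  0.        ,   0.        ,   1.        ]]), 'position': array([0.25764337, 0.06078835, 1.13331489]), 'rotation': array([-1.93159419,  2.29352807, -0.23290536])}
[0.21750169 0.58537672 0.20093535] [-5.55960558e-01 -3.09172713e+00  2.08224918e-03] 0.1
```

View pics/top0.png

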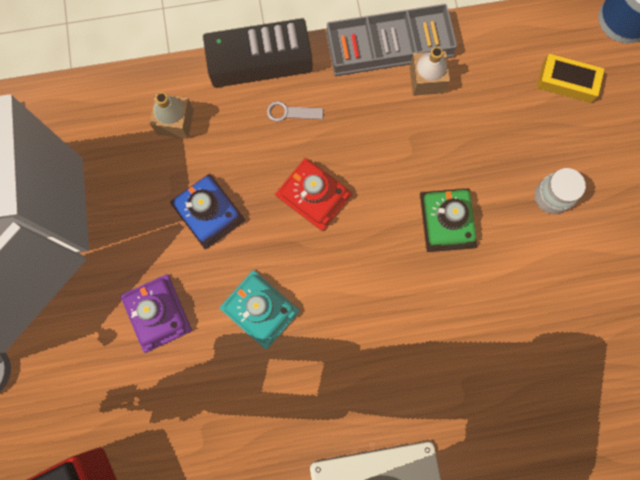

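View pics/scene0.png

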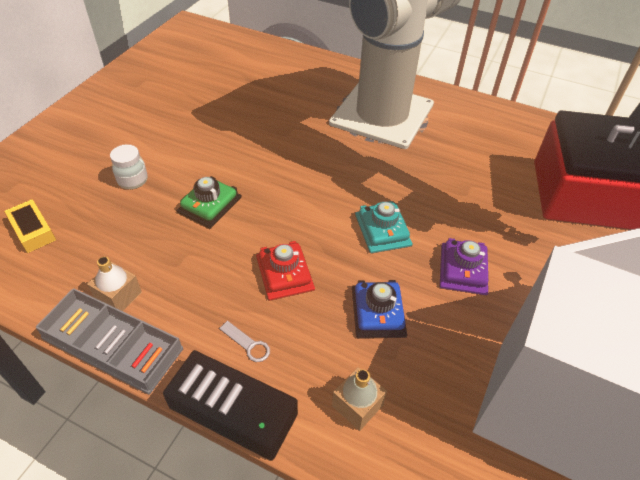

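Top view: candidates are blue (203,205), red (313,188), purple (150,310), turquoise (258,305) and green (450,215). By colour, the job is blue at (203,205). Next is a close crop of it.

```bash
python3 - <<'E'
from h import *
i=cv2.imread("pics/top0.png");d=np.load("top0.npy")
j=cv2.imread("pics/scene0.png")
a=cv2.resize(i[165:255,160:255],None,fx=6,fy=6,interpolation=cv2.INTER_CUBIC)[:540]
a=a[:, :570]; b=cv2.resize(j[265:345,335:425],(230*1,204),interpolation=cv2.INTER_CUBIC)
c=np.zeros((540,800,3),np.uint8);c[:,:570]=a;c[:204,570:]=b;cv2.imwrite("pics/crop1.png",c)
print("lens",pt("top",d,201,201),"lens z",pt("top",d,201,201,.07))
for u,v in [(40,250),(80,200),(5,130),(60,120)]: print(u,v,pt("top",d,u,v))
m=env.camera_model("top");R=cv2.Rodrigues(m["rotation"])[0]
for P in([.2175,.5854,.2009],[.2175,.5854,.3]):
    q=m["intrinsics"]@R.T@(np.array(P)-m["position"]);print(q[:2]/q[2])
m=env.camera_model("scene");R=cv2.Rodrigues(m["rotation"])[0]
q=m["intrinsics"]@R.T@(np.array([.2175,.5854,.2])-m["position"]);print(q[:2]/q[2])
E
```

```text
lens [0.58570021 0.22091104 0.06686433] lens z [0.58473563 0.22044023 0.07      ]
40 250 [0.51914829 0.47013338 0.16463362]
80 200 [0.63871081 0.44826853 0.0253075 ]
5 130 [0.67675376 0.45850594 0.2783689 ]
60 120 [0.81462764 0.47993876 0.00200457]
[-34.89469415 462.07808827]
[-78.51035933 473.31140902]
[644.10698131 177.40684831]
```

View pics/crop1.png

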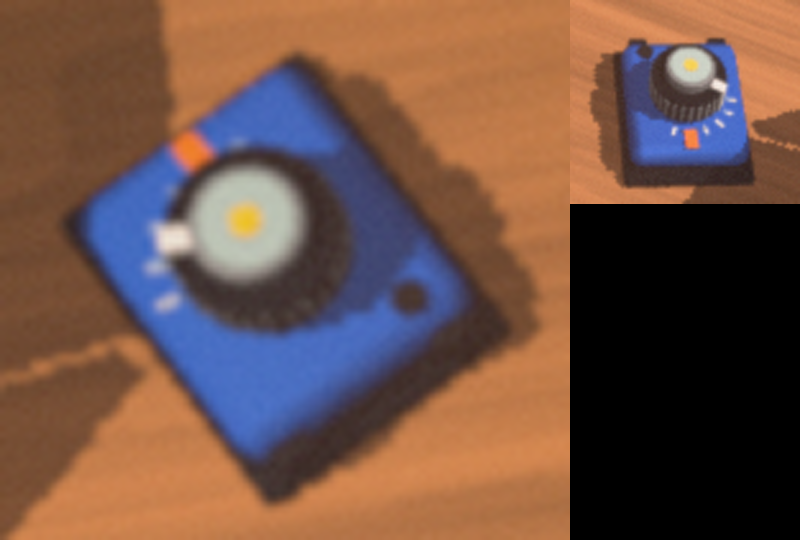

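Close crop: blue lamp confirmed. Lens is at crop (246,222), the collar's white line at (174,240) and the orange mark at (192,151). A tall grey-white box stands at the left of the top view near the path. I'll work out the angles and the box's extent.

```bash
python3 - <<'E'
from h import *
f=lambda x,y:(160+(x+.5)/6-.5,165+(y+.5)/6-.5)
c=pt("top",None,*f(246,222),.07);l=pt("top",None,*f(174,240),.061);o=pt("top",None,*f(192,151),.034)
print(c,l,o)
ang=lambda p:np.arctan2(*(p-c)[1::-1])
print("line",ang(l),np.hypot(*(l-c)[:2]),"orange",ang(o),np.hypot(*(o-c)[:2]),"diff",ang(l)-ang(o))
# dock base corners
for q in [(70,220),(300,55),(508,328),(275,500)]: print("corner",pt("top",None,*f(*q),.02))
d=np.load("top0.npy")
P=np.array([pt("top",d,u,v) for v in range(60,400,4) for u in range(0,110,4) if d[v,u]>0])
for lo in(.06,.12,.2,.3,.4):
    Q=P[(P[:,2]>lo)&(P[:,2]<lo+.1)]; 
    if len(Q): print(lo,len(Q),Q.min(0),Q.max(0),Q[Q[:,1].argmin()],Q[Q[:,0].argmin()])
d=np.load("scene0.npy")
P=np.array([pt("scene",d,u,v) for v in range(200,470,5) for u in range(480,640,5) if d[v,u]>0])
for lo in(.03,.15,.3,.4):
    Q=P[(P[:,2]>lo)&(P[:,2]<lo+.1)]
    if len(Q): print("s",lo,len(Q),Q.min(0),Q.max(0),Q[Q[:,1].argmin()],Q[Q[:,0].argmin()])
s=env.sense();print(cv2.Rodrigues(np.array(s["eef_rot"]))[0])
E
```

```text
[0.5837961  0.22131237 0.07      ] [0.58470442 0.24460566 0.061     ] [0.62011941 0.24015795 0.034     ]
line 1.5318209049659797 0.023311000852469003 orange 0.47859683873611975 0.0409211361410244 diff 1.05322406622986
corner [0.60909672 0.28265247 0.02      ]
corner [0.64999869 0.20505454 0.02      ]
corner [0.55175005 0.15362514 0.02      ]
corner [0.5103589  0.23168627 0.02      ]
0.06 316 [0.41328692 0.44443683 0.06005045] [0.73055786 0.58704886 0.15929469] [0.71178847 0.44443683 0.14229049] [0.41328692 0.58704886 0.07335149]
0.12 319 [0.43823512 0.44443683 0.12086378] [0.73222741 0.55970941 0.21847336] [0.71178847 0.44443683 0.14229049] [0.43823512 0.55970941 0.12409781]
0.2 368 [0.47321492 0.44545374 0.20010521] [0.73056896 0.51852133 0.28395288] [0.72897885 0.44545374 0.2642366 ] [0.47321492 0.51852133 0.20089005]Traceback (most recent call last):
  File "<stdin>", line 15, in <module>
  File "h.py", line 4, in pt
    m=env.camera_model(cam);K=np.array(m["intrinsics"]);R=np.array(m["rotation"]);p=np.array(m["position"])
ValueError: time passes only in moves, steps and waits
```

Findings: the axis is at (0.583, 0.2205). The line is 1.053 rad counter-clockwise of the orange mark, so the collar is at 0.35 and needs 1.05 rad (60°) clockwise. The measured radii (23 and 41 mm) and dock edges fit the sizes given. The straight path clears the box by about 0.13 m. I'll move above the lamp and yaw +40° so the pads miss the white line.

{"method": "move_arm", "body": {"moves": [[[1,-0.039,-0.018,0.0,0,0,3],[1,-0.077,-0.035,0,0,0,6],[1,-0.115,-0.053,0,0,0,9],[1,-0.153,-0.07,0,0,0,12],[1,-0.191,-0.088,0,0,0,15],[1,-0.229,-0.105,0.01,0,0,18],[1,-0.267,-0.122,0.02,0,0,22],[1,-0.305,-0.14,0.03,0,0,26],[1,-0.343,-0.157,0.04,0,0,30],[1,-0.381,-0.175,0.05,0,0,34],[1,-0.419,-0.192,0.06,0,0,37],[1,-0.4696,-0.2154,0.06,0,0,40]]]}}

```text
time: 1.1
position: [0.566, 0.2348, 0.1403]
eef_rot: [-1.582, -2.711, 0.004]
ft_force: [0.4, 0.3, 0.8]
gripper_width: 1.001
gripper_force: 0.0
```

{"method": "move_arm", "body": {"moves": [[[1,0,0,0,0,0,0],[1,0,0,0,0,0,0],[1,0,0,0,0,0,0]]]}}

```text
time: 1.35
position: [0.5658, 0.2368, 0.142]
eef_rot: [-1.58, -2.714, 0.001]
ft_force: [-0.9, -0.3, 0.2]
gripper_width: 1.004
gripper_force: 0.0
```

```bash
python3 - <<'E'
from h import *
i,d=env.read_camera("top");np.save("top1.npy",d)
j,d2=env.read_camera("scene")
c=np.zeros((500,800,3),np.uint8)
c[:480,:400]=cv2.resize(i[140:260,150:250],(400,480),interpolation=cv2.INTER_CUBIC)
c[:480,400:]=cv2.resize(j[240:360,330:430],(400,480),interpolation=cv2.INTER_CUBIC)
cv2.imwrite("pics/c2.png",c)
s=env.sense();R=cv2.Rodrigues(np.array(s["eef_rot"]))[0];print(s["position"],s["time"],R.round(3),R.T@(np.array([.583,.2205,.034])-s["position"]), np.degrees(np.arctan2(R[1,1],R[0,1])),s["joint_pos"])
E
```

```text
[0.56531027 0.23781909 0.14236136] 1.45 [[-0.496  0.869 -0.001]
 [ 0.869  0.496 -0.   ]
 [ 0.    -0.001 -1.   ]] [-0.02383815  0.0068438   0.10835113] 29.70333270205408 [ 3.78705147e-01  4.77186373e-01  1.69860584e+00  2.31566357e-04
  9.66388494e-01 -1.39847382e-01]
```

View pics/c2.png

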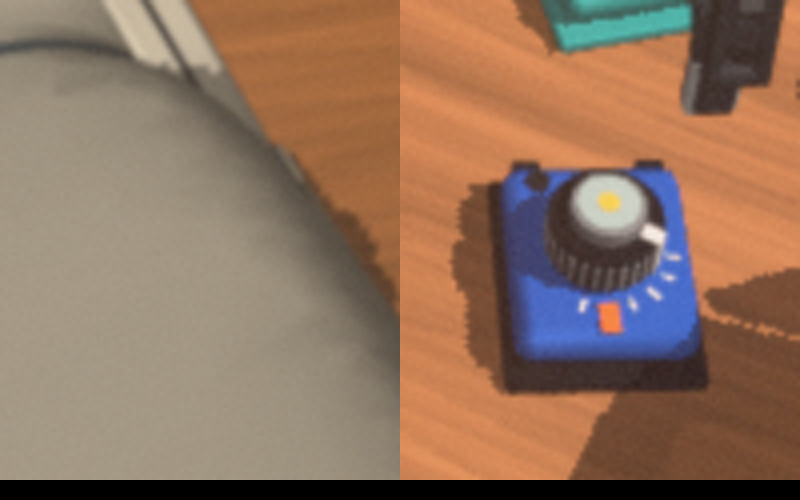

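The scene view (right) shows the blue lamp clear of the finger: lens at (382,291), line at (393,299), orange at (382.5,319.5). I'll cross-check the axis and angle from this camera and the ticks.

```bash
python3 - <<'E'
from h import *
g=lambda x,y:(330+(x-400+.5)/4-.5,240+(y+.5)/4-.5)
f=lambda x,y:(160+(x+.5)/6-.5,165+(y+.5)/6-.5)
P=lambda q,z:pt("scene",None,*g(*q),z)
c=P((609,203),.07);print("lens",c,"line",P((653,235),.061),"or",P((610,318),.034))
o=P((610,318),.034)
def a(p,c,r): 
    return (r-np.arctan2(*(p-c)[1::-1])).round(3)
r=np.arctan2(*(o-c)[1::-1]);print(r)
print("line set",1.4+a(P((653,235),.061),c,r))
for q in[(672,258),(668,275),(655,293),(633,303),(585,305)]: p=P(q,.034);print("tick",1.4+a(p,c,r),np.hypot(*(p-c)[:2]))
c=pt("top",None,*f(246,222),.07)
for q in[(155,268),(168,302),(172,188),(238,142)]: p=pt("top",None,*f(*q),.034);print("top tick",1.4+a(p,c,.48),np.hypot(*(p-c)[:2]))
E
```

```text
lens [0.58308363 0.22340944 0.07      ] line [0.58418817 0.24632934 0.061     ] or [0.61681847 0.24142782 0.034     ]
0.49056764971792
line set 0.3679999999999999
tick 0.02200000000000002 0.03323706463025026
tick 0.31799999999999984 0.03342899082170425
tick 0.6799999999999999 0.033716802140238436
tick 1.04 0.03257158457592784
tick 1.7309999999999999 0.03281072636233061
top tick 0.34799999999999986 0.03480460408358575
top tick 0.008999999999999897 0.033730359366821144
top tick 1.0799999999999998 0.03682084576443092
top tick 1.758 0.037040234011879405
```

{"method": "move_arm", "body": {"moves": [[[1,-0.0225,0.0075,0.0,0,0,0],[1,-0.0225,0.0075,0.02,0,0,0],[1,-0.0225,0.0075,0.03,0,0,0],[1,-0.0225,0.0075,0.03,0,0,0],[1,-0.0225,0.0075,0.03,0,0,0]]]}}

```text
time: 1.87
position: [0.5824, 0.2218, 0.1118]
eef_rot: [-1.577, -2.715, 0.003]
ft_force: [0.3, -0.3, 0.1]
gripper_width: 1.002
gripper_force: 0.0
```

```bash
python3 - <<'E'
from h import *
j,d2=env.read_camera("scene")
cv2.imwrite("pics/c3.png",cv2.resize(j[200:350,310:460],(600,600),interpolation=cv2.INTER_CUBIC))
ps=[]
for k in range(4):
    s=env.sense();ps.append(s["position"]);env.read_camera("scene")
p=np.mean(ps,0);R=cv2.Rodrigues(np.array(s["eef_rot"]))[0];print(np.round(ps,4),R.T@(np.array([.583,.222,.034])-p))
E
```

```text
[[0.5831 0.2219 0.1125]
 [0.5836 0.2219 0.113 ]
 [0.5839 0.2219 0.1132]
 [0.5841 0.2218 0.1132]] [ 0.00045385 -0.00061916  0.07895302]
```

View pics/c3.png

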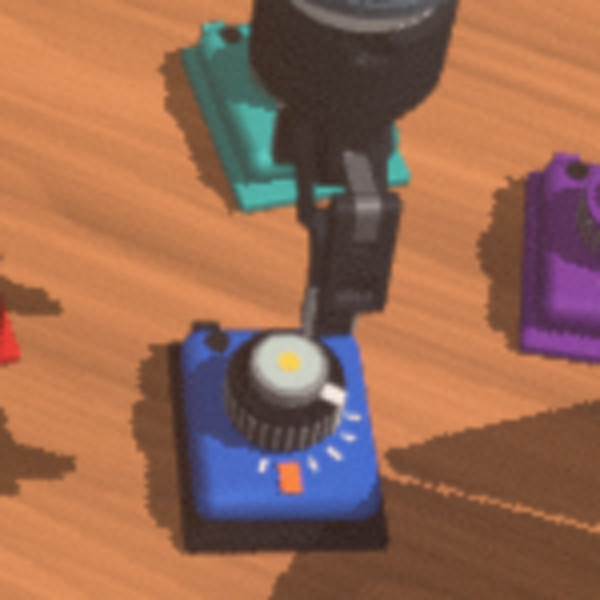

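The gripper hangs above the lamp, its near finger at crop (350,290), with the collar at (288,400) still unturned. The position agrees to within 1 mm. I'll descend and close.

{"method": "move_arm", "body": {"moves": [[[1,0,0,0.02,0,0,0],[1,0,0,0.04,0,0,0],[1,0,0,0.055,0,0,0],[1,0,0,0.065,0,0,0],[1,0,0,0.073,0,0,0],[1,0,0,0.078,0,0,0],[1,0,0,0.078,0,0,0],[1,0,0,0.078,0,0,0]]]}}

```text
time: 2.78
position: [0.5842, 0.2212, 0.0348]
eef_rot: [1.58, 2.715, 0.001]
ft_force: [0.5, -0.1, 0.3]
gripper_width: 1.001
gripper_force: 0.0
```

{"method": "move_arm", "body": {"moves": [[[0.5,0,0,0,0,0,0],[0.2,0,0,0,0,0,0],[-0.2,0,0,0,0,0,0],[-1,0,0,0,0,0,0],[-1,0,0,0,0,0,0],[-1,0,0,0,0,0,0],[-1,0,0,0,0,0,0],[-1,0,0,0,0,0,0]]]}}

```text
time: 3.45
position: [0.5857, 0.222, 0.0358]
eef_rot: [1.579, 2.713, 0.005]
ft_force: [1.4, 2.1, 6.3]
gripper_width: 0.373
gripper_force: 59.0
```

The opening of 0.373 (32 mm if linear) doesn't match the 54 mm collar, so I'll look.

```bash
python3 - <<'E'
from h import *
j,d2=env.read_camera("scene")
cv2.imwrite("pics/c4.png",cv2.resize(j[240:340,330:440],(660,600),interpolation=cv2.INTER_CUBIC))
s=env.sense();print({k:np.round(s[k],3) for k in("position","ft_force","torque","gripper_width","gripper_force")})
E
```

```text
{'position': array([0.586, 0.222, 0.036]), 'ft_force': array([1.483, 2.705, 5.792]), 'torque': array([ 0.459, -0.417,  0.03 ]), 'gripper_width': np.float64(0.377), 'gripper_force': np.float64(58.984)}
```

View pics/c4.png

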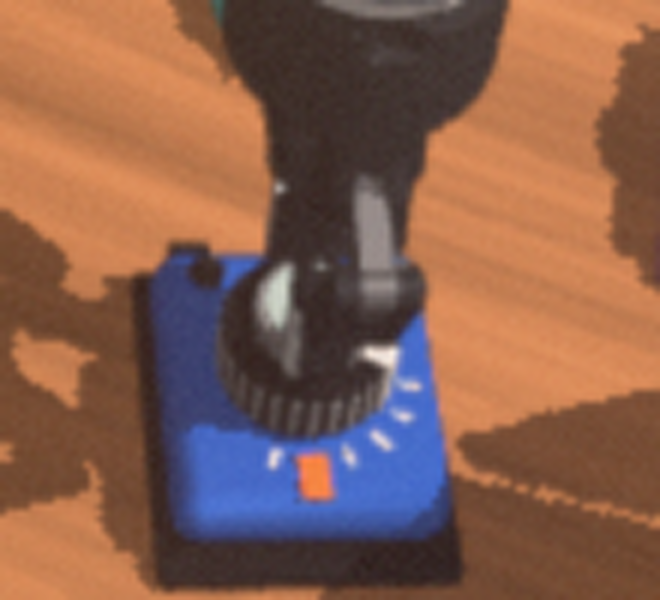

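Image alone doesn't settle whether the finger sits on the collar's side or above it, so I'll use the depth data.

```bash
python3 - <<'E'
from h import *
j,d=env.read_camera("scene")
a=cv2.convertScaleAbs(cv2.resize(j[265:320,360:405],(589,600)[0:1]+(600,),interpolation=cv2.INTER_CUBIC),alpha=2.2)
cv2.imwrite("pics/c5.png",a)
R=cv2.Rodrigues(np.array(env.sense()["eef_rot"]))[0]
m=env.camera_model("scene");Rc=cv2.Rodrigues(m["rotation"])[0];Ki=np.linalg.inv(m["intrinsics"])
print("col: along-y, along-x, z in mm from axis")
for v in range(276,318,3):
    o=[]
    for u in range(366,402,3):
        p=m["position"]+Rc@Ki@[u,v,1]*d[v,u]-[.583,.222,0]
        o.append("%d,%d,%d"%tuple(1000*np.array([p@R[:,1]*1,p@R[:,0],p[2]])))
    print(v,o)
E
```

```text
col: along-y, along-x, z in mm from axis
276 ['-83,-11,1', '-85,-5,0', '-84,0,0', '-13,-11,94', '25,-17,146', '18,-10,137', '31,-8,153', '42,-6,168', '46,-3,173', '48,0,176', '25,13,145', '-79,54,3']
279 ['-76,-12,0', '-76,-6,1', '-74,0,3', '-11,-11,88', '28,-17,142', '25,-11,138', '26,-6,139', '25,0,137', '51,-3,172', '51,0,172', '26,14,137', '-74,54,0']
282 ['-70,-13,0', '-46,-13,32', '-46,-7,31', '-15,-9,74', '27,-16,132', '27,-10,132', '28,-6,133', '29,-1,133', '55,-4,169', '56,0,171', '-66,46,0', '-66,52,0']
285 ['-33,-21,40', '-36,-14,35', '-16,-13,62', '-10,-10,71', '-8,-4,73', '29,-10,126', '52,-12,157', '60,-9,168', '62,-5,171', '60,0,167', '60,4,168', '60,9,167']
288 ['-31,-20,33', '-9,-20,63', '-9,-14,63', '-4,-10,70', '27,-14,115', '31,-10,120', '62,-14,162', '66,-10,168', '64,-4,165', '65,0,167', '66,4,167', '66,8,167']
291 ['-24,-21,33', '-3,-21,62', '3,-17,72', '3,-11,72', '21,-11,97', '43,-12,128', '59,-12,150', '67,-9,161', '67,-5,161', '68,0,162', '69,4,163', '67,9,161']
294 ['0,-26,59', '2,-21,62', '4,-16,65', '9,-12,71', '24,-11,92', '47,-12,125', '62,-12,146', '6
[... 418 characters left out ...]
2', '22,-8,62', '23,-2,62', '21,3,59', '24,7,63', '23,13,61', '20,20,57', '7,30,36', '6,36,34']
306 ['11,-26,37', '17,-22,46', '21,-17,51', '25,-13,56', '26,-8,58', '28,-3,60', '27,2,59', '28,7,59', '23,14,51', '21,21,48', '13,29,35', '13,34,36']
309 ['19,-27,38', '18,-21,36', '23,-17,45', '23,-11,45', '28,-7,52', '29,-2,53', '27,3,49', '28,8,49', '23,15,42', '19,22,35', '19,28,34', '20,33,37']
312 ['21,-27,32', '24,-22,36', '23,-16,35', '25,-11,37', '24,-5,35', '29,-1,42', '28,4,40', '24,11,33', '25,16,35', '25,22,35', '25,27,35', '27,32,36']
315 ['29,-28,35', '29,-22,35', '29,-17,34', '31,-12,37', '31,-6,36', '32,-1,37', '32,4,36', '32,9,36', '32,15,36', '32,21,35', '31,26,34', '33,31,35']
```

View pics/c5.png

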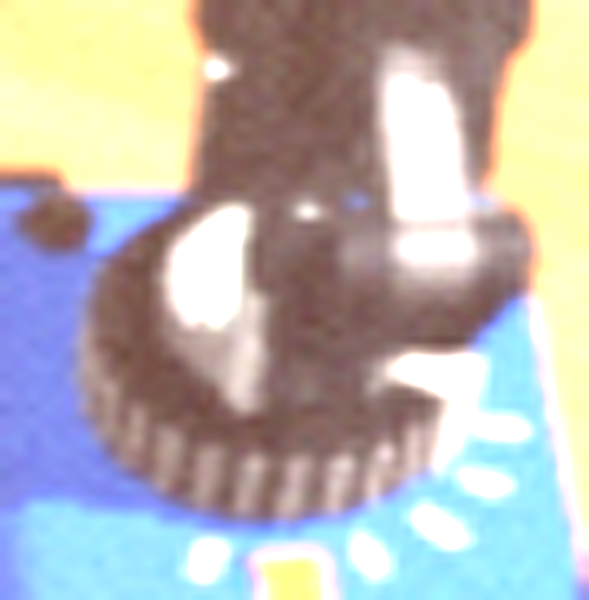

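The finger seems to end at z≈62–70 mm, on the barrel rather than the collar. I'll check the tip height against the earlier hover picture (tip at about pixel (392,283)) by ray.

```bash
python3 - <<'E'
from h import *
s=env.sense();R=cv2.Rodrigues(np.array(s["eef_rot"]))[0]
print("c3 tip (TCP .113): px left/right bottom")
for px in[(310+303/4,200+335/4),(310+350/4,200+333/4),(310+385/4,200+305/4)]:
    print(px)
    for z in(.105,.115,.126,.14,.155):
        p=pt("scene",None,*px,z)-[.583,.222,0];print("  z",z,"y,x",(p@R[:,1]).round(3),(p@R[:,0]).round(3))
print(np.linalg.norm(s["torque"]),s["joint_pos"])
print("now finger lower end")
for px in[(360+390/13.1,265+345/10.9),(360+340/13.1,265+385/10.9),(360+250/13.1,265+410/10.9)]:
    for z in(.04,.061,.07,.08):
        p=pt("scene",None,*px,z)-[.583,.222,0];print("  ",z,(p@R[:,1]).round(3),(p@R[:,0]).round(3))
E
```

```text
c3 tip (TCP .113): px left/right bottom
(385.75, 283.75)
  z 0.105 y,x 0.012 0.003
  z 0.115 y,x 0.019 0.0
  z 0.126 y,x 0.027 -0.002
  z 0.14 y,x 0.037 -0.005
  z 0.155 y,x 0.048 -0.008
(397.5, 283.25)
  z 0.105 y,x 0.012 0.023
  z 0.115 y,x 0.019 0.021
  z 0.126 y,x 0.027 0.018
  z 0.14 y,x 0.037 0.015
  z 0.155 y,x 0.048 0.011
(406.25, 276.25)
  z 0.105 y,x -0.003 0.041
  z 0.115 y,x 0.005 0.039
  z 0.126 y,x 0.013 0.036
  z 0.14 y,x 0.023 0.032
  z 0.155 y,x 0.035 0.028
0.5408816605765986 [ 3.43195881e-01  6.40500050e-01  1.71485508e+00  3.52684516e-04
  7.82218368e-01 -1.73934562e-01]
now finger lower end
   0.04 -0.005 0.02
   0.061 0.009 0.015
   0.07 0.015 0.013
   0.08 0.022 0.011
   0.04 0.003 0.012
   0.061 0.017 0.007
   0.07 0.023 0.005
   0.08 0.03 0.003
   0.04 0.007 -0.002
   0.061 0.021 -0.006
   0.07 0.027 -0.008
   0.08 0.034 -0.01
```

In the hover view, for the pads to be 42 mm off axis, the tips must be about 34 mm behind the reported TCP, not 13. So the fingers closed on the fixed barrel above the collar. I'll open, go about 22 mm lower with force checks, and regrip.

{"method": "move_arm", "body": {"moves": [[[1,0,0,0,0,0,0],[1,0,0,0,0,0,0],[1,0,0,0,0,0,0],[1,0,0,0,0,0,0],[1,0,0,0,0,0,0],[1,0,0,0,0,0,0],[1,0,0.001,0.005,0,0,0],[1,0,0.001,0.01,0,0,0],[1,0,0.001,0.012,0,0,0],[1,0,0.001,0.012,0,0,0]]]}}

```text
time: 4.38
position: [0.5841, 0.2214, 0.0214]
eef_rot: [-1.579, -2.714, 0.002]
ft_force: [0.3, -0.1, 0.5]
gripper_width: 1.004
gripper_force: 0.0
```

{"method": "move_arm", "body": {"moves": [[[1,0,0,0.004,0,0,0],[1,0,0,0.008,0,0,0],[1,0,0,0.01,0,0,0],[1,0,0,0.01,0,0,0],[1,0,0,0.01,0,0,0]]]}}

```text
time: 4.8
position: [0.5847, 0.2216, 0.0122]
eef_rot: [-1.58, -2.715, 0.0]
ft_force: [1.4, 0.7, 0.2]
gripper_width: 1.002
gripper_force: 0.0
```

```bash
python3 - <<'E'
from h import *
j,d=env.read_camera("scene")
cv2.imwrite("pics/c6.png",cv2.convertScaleAbs(cv2.resize(j[240:340,330:440],(660,600),interpolation=cv2.INTER_CUBIC),alpha=1.7))
s=env.sense();print({k:np.round(s[k],3) for k in("time","position","ft_force","torque","gripper_width")})
E
```

```text
{'time': np.float64(4.85), 'position': array([0.585, 0.222, 0.012]), 'ft_force': array([-0.562, -0.04 , -0.107]), 'torque': array([ 0.061,  0.026, -0.007]), 'gripper_width': np.float64(1.003)}
```

View pics/c6.png

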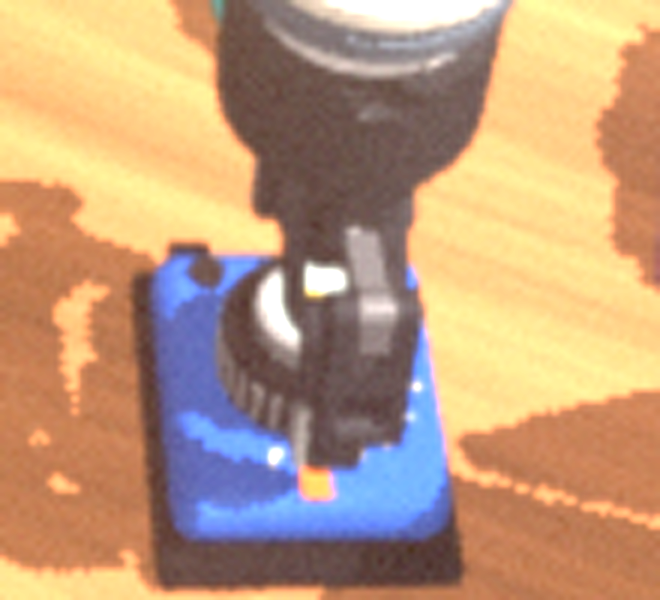

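The near finger's tip is now at crop (330,465), beside the collar, about 43–46 mm high by ray. I'll raise 2 mm for swing clearance and close.

{"method": "move_arm", "body": {"moves": [[[0.5,0,0,-0.002,0,0,0],[0.2,0,0,-0.002,0,0,0],[-0.2,0,0,-0.002,0,0,0],[-1,0,0,-0.002,0,0,0],[-1,0,0,-0.002,0,0,0],[-1,0,0,-0.002,0,0,0],[-1,0,0,-0.002,0,0,0]]]}}

```text
time: 5.43
position: [0.5857, 0.222, 0.0155]
eef_rot: [1.579, 2.714, 0.003]
ft_force: [-0.8, -0.3, 6.1]
gripper_width: 0.607
gripper_force: 61.7
```

Opening 0.607 (about 52 mm) matches the collar. Turning 60° clockwise, which is +z about the downward tool axis.

{"method": "move_arm", "body": {"moves": [[[-1,0,0,0,0,0,5],[-1,0,0,0,0,0,10],[-1,0,0,0,0,0,15],[-1,0,0,0,0,0,20],[-1,0,0,0,0,0,25],[-1,0,0,0,0,0,30],[-1,0,0,0,0,0,35],[-1,0,0,0,0,0,40],[-1,0,0,0,0,0,45],[-1,0,0,0,0,0,50],[-1,0,0,0,0,0,55],[-1,0,0,0,0,0,60]]]}}

```text
time: 6.43
position: [0.5843, 0.222, 0.0155]
eef_rot: [-2.729, -1.555, 0.001]
ft_force: [-4.7, 0.4, 10.0]
gripper_width: 0.605
gripper_force: 62.2
```

{"method": "move_arm", "body": {"moves": [[[-1,0,0,0,0,0,0],[-1,0,0,0,0,0,0],[-1,0,0,0,0,0,0],[-1,0,0,0,0,0,0]]]}}

```text
time: 6.77
position: [0.5843, 0.222, 0.0154]
eef_rot: [-2.725, -1.561, 0.001]
ft_force: [-5.2, 1.8, 10.0]
gripper_width: 0.605
gripper_force: 62.3
```

```bash
python3 - <<'E'
from h import *
j,d=env.read_camera("scene")
cv2.imwrite("pics/c7.png",cv2.convertScaleAbs(cv2.resize(j[265:335,350:420],(600,600),interpolation=cv2.INTER_CUBIC),alpha=1.5))
s=env.sense();R=cv2.Rodrigues(np.array(s["eef_rot"]))[0];print({k:np.round(s[k],3) for k in("time","position","ft_force","torque","gripper_width","joint_pos")},np.degrees(np.arctan2(R[1,1],R[0,1])))
E
```

```text
{'time': np.float64(6.817), 'position': array([0.584, 0.222, 0.015]), 'ft_force': array([-4.509,  0.793,  8.534]), 'torque': array([ 0.121,  0.712, -0.089]), 'gripper_width': np.float64(0.605), 'joint_pos': array([3.440e-01, 6.720e-01, 1.718e+00, 1.000e-03, 7.530e-01, 8.740e-01])} -30.389662567078872
```

View pics/c7.png

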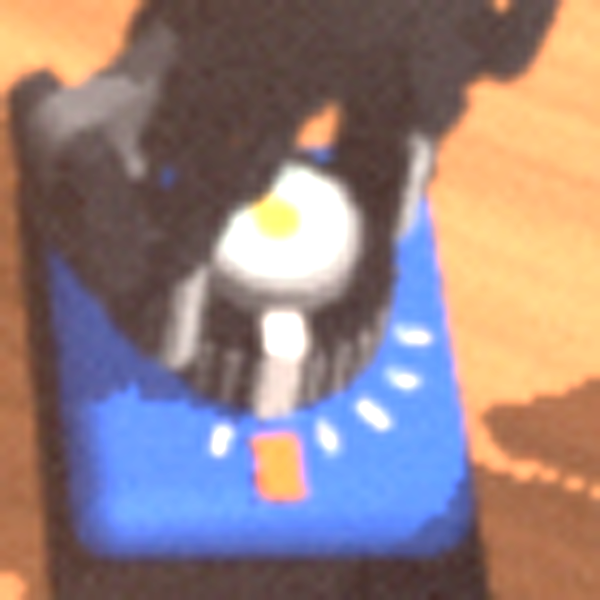

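The line (crop (283,340)) now points at the orange mark (280,467). I'll release and lift.

{"method": "move_arm", "body": {"moves": [[[-0.2,0,0,0,0,0,0],[0.2,0,0,0,0,0,0],[1,0,0,0,0,0,0],[1,0,0,0,0,0,0],[1,0,0,0,0,0,0],[1,0,0,0,0,0,0],[1,0,0,-0.02,0,0,0],[1,0,0,-0.05,0,0,0],[1,0,0,-0.08,0,0,0],[1,0,0,-0.11,0,0,0],[1,0,0,-0.14,0,0,0],[1,0,0,-0.14,0,0,0]]]}}

```text
time: 7.82
position: [0.5886, 0.2229, 0.1608]
eef_rot: [2.724, 1.561, 0.016]
ft_force: [1.7, -0.3, 1.5]
gripper_width: 0.999
gripper_force: 0.0
```

```bash
python3 - <<'E'
from h import *
j,d=env.read_camera("scene")
cv2.imwrite("pics/c8.png",cv2.resize(j[265:335,350:420],(560,560),interpolation=cv2.INTER_CUBIC))
s=env.sense();print({k:np.round(s[k],3) for k in("time","position","ft_force","gripper_width")})
E
```

```text
{'time': np.float64(7.867), 'position': array([0.587, 0.222, 0.158]), 'ft_force': array([ 0.016,  0.017, -0.502]), 'gripper_width': np.float64(1.002)}
```

View pics/c8.png

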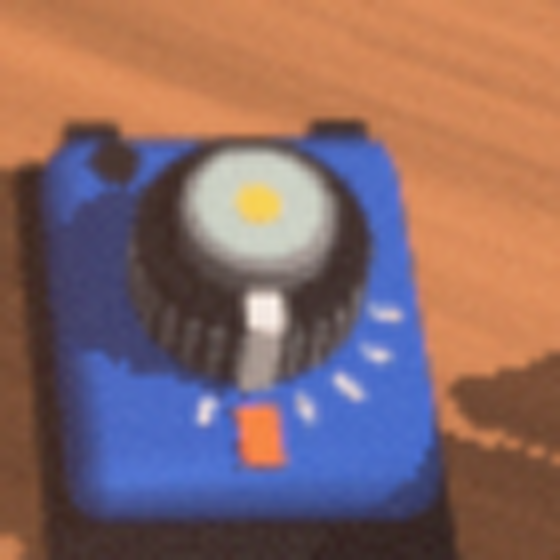

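The gripper is clear. The line (264,312) points at the orange mark (260,436), between the ticks at (207,410) and (305,407). One numeric check, then hand in.

```bash
python3 - <<'E'
from h import *
g=lambda x,y:(350+(x+.5)/8-.5,265+(y+.5)/8-.5)
c,l,o=[pt("scene",None,*g(*q),z) for q,z in(((258,205),.07),((264,312),.061),((260,436),.034))]
a=lambda p:np.arctan2(*(p-c)[1::-1])
e=a(l)-a(o);print("off by",e)
if abs(e)<.15: print(env.hand_in())
E
```

```text
off by -0.011826101679699663
the job is handed in; nothing more can be done
None
```

The blue collar's white line is on the orange mark, about 0.01 rad off by camera after a 60° clockwise turn; the collar is released, the green lamp was not touched, and the job was handed in at about 8 s. The first grip closed on the fixed barrel instead of the collar, so I opened, went lower and gripped again.

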